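Wedge the rocking crank model level

ROBOT

A 7-joint arm with a two-finger parallel gripper is mounted at the origin on the work surface. World frame = base frame: x ahead of the robot, y to its left, z up, the work surface at z = 0. Lengths are in mm, angles in rad, forces in N, time in s.
With the tool pointing down it reaches from about 425 to 925 mm from the base axis. Payload 6.8 kg.
Tool frame: the origin (TCP) lies at the very end of the fingers, on their centre line; the grasp point (between the pads) lies 19 mm behind it (arm.grasp_offset is the z of the grasp point in the tool frame, in mm); z points along the fingers, y is the line along which they close (so a half turn about z gives the same grasp; the last joint's range is limited). The gripper opens to 88 mm and grips with 3 to 60 N. Pads are 20 mm wide; open, the fingers measure 115 mm over their backs; the gripper's body (75 mm by 178 mm) begins 61 mm behind the grasp point.
Start: joints at [1.173, 0.477, 0.022, 1.555, -0.011, 1.109, -0.083], TCP at [192.897, -646.868, 222.664] pointing down, gripper open.
Joint ranges: [-2.96, 2.96], [-0.34, 2.1], [-1.41, 1.46], [0.24, 2.44], [-1.37, 4.51], [0.17, 1.92], [-2.96, 2.96]. Speed limits (rad/s): [2.39, 2.39, 3.14, 3.14, 3.14, 3.14, 3.14].

INTERFACE

Orientations are given as a unit quaternion [x, y, z, w].
In Python, from station import telemetry, cams, job_done, arm gives the robot as it stands. The module is installed in compiled form; this text tells all that it offers.
- The arm moves only by the shell command python3 -m creep 'ROWS' [FORCE]. ROWS is text: rows parted by semicolons, each of 5 numbers parted by spaces: the opening, from 0 (shut) to 1 (fully open), then the shift along the tool's x, y, z scaled (see below), then the turn about the tool's z scaled (see below). A call has exactly 8 rows; each row shifts and turns the commanded pose from where the row before left it, along the tool's axes as they then stand; what a row does not reach is not made up. The controller multiplies each number of a shift by 0.04 m and each number of a turn by pi rad. A row lasts 1/12 s, in which the tool goes at most 41.7 mm and 7.16 degrees, less where a joint would pass 70% of its speed; a pose out of reach is approached as far as the arm can. A call with a number of a shift or a turn outside -1 to 1 is refused whole. A call with a gripper value outside its range is refused whole. The fingers move at their own pace and stop on an object; FORCE is the grip in N (left out, the last holds). Time passes only in rows, so rows that do not move let the fingers close, or fill a call up. It gives the time, the measured TCP pose, the force, the opening and the grip force at its end, in the units of the state.
- telemetry.get_state(): the state, without advancing time (a new reading comes with each control period).
- cams.camera(name): name is "scene" or "top" or "wrist"; returns a dict with "color" (400x640x3 uint8, red, green, blue), "fx", "fy", "cx", "cy" (pixels), "extrinsics" (4x4, takes a point from camera to world coordinates). Camera axes: x right, y down, z forward; pixel columns grow to the right and rows downward; lengths in mm; the calibration is good to about 2 mm. A picture is of the moment at which its call begins. There is no depth.
- job_done(): hands the job in; it is judged then, once.
Trained networks look in a picture, given as the dict that the camera call returned (one of the last four; its "shot" number tells which), for a name from the list of things; names that differ only in an ending like _2 or _b are one class to them, and where a whole thing is asked for, a point or a joint stands for the part that bears it (a point fixed in the world has none). Each returns a list of dicts, best first, with "confidence" (0 to 1); they miss things now and then, are a little off and sometimes report something else, mostly with a low value. They report only what shows in the picture. A call takes as long as a camera call. They do not tell look-alikes from the thing itself.
- cams.search_frame(label, picture): "box" ([centre column, centre row, width, height] in pixels, round what is visible of it).
- cams.masks_of(label, picture): "region" (400x640 bool, what is visible of it) and "box" ([centre column, centre row, width, height] in pixels, round what is visible of it).
- cams.place_of(label, picture): "position" ([column, row] in pixels: a listed point, or the origin of a listed thing).
The state is a dict: "time_s": time; "joints": joint angles; "joint_vel": joint speeds; "effort": joint torques, N m; "eef_pos": TCP position; "orientation": TCP orientation; "contact_force": force on the tool from outside, world axes, zero at the start; "ft_torque": the same for the moment, N m; "gripper_width": finger opening in mm; "finger_force": force on a finger pad.
Only numpy, scipy, OpenCV 4.12 (cv2) and the standard library are available. Lean on these libraries where they do the work, as an engineer would, in place of code of your own. Each camera call takes 0.05 s, during which the arm holds its last target. There are 200 camera calls.

TASK

The pupils' wooden crank model rocks because one of its four feet is too short. With the fingertips, push the wooden wedge along the table, thin end first, under that short foot until the model stands level and no longer rocks, then let go and back away. Do not lift the wedge, do not push on the model itself, do not shove it along the table by ramming the wedge in, and leave the other things on the table where they are.

Things in the scene. Friction and masses are not known exactly. Their poses are not given: they have to be found in the camera images.
- model: Loose wooden crank model, about 1.4 kg: green board 250 x 170 x 12 mm on two pale battens (26 x 240 x 18 mm, along y at x = -100 and +100 mm, undersides 30 mm up), with an axle on posts and a tall upright dowel (258 mm). A black dome foot, 22 mm across, is under each batten end at (+-100, +-105) mm. Origin: centre, at ground level of the three good feet, z up. It starts tipped about 0.06 rad onto the short foot.
- short_foot (a point): Bottom of the short foot (a dome of radius 11 mm, 9 mm shorter than the others), at (100, -105, 9) mm in the model's frame, the batten end over it being 15 mm further along -y. At the start it touches the table; with the model level it is 9 mm above the table.
- opposite_foot (a point): Bottom of the foot diagonally opposite, at (-100, 105, 0) mm in the model's frame: about 9 mm in the air at the start, on the table when the model stands firm. If the wedge goes in too far, the model is lifted at the short foot and tilts the other way.
- deck (a point): Centre of the top of the green board, 60 mm above the feet's ground; axes as the model's, so its z axis is vertical when the model is level.
- wedge: Loose plain wooden wedge, about 60 g, 100 x 50 mm, flat on the table; 2 mm thick at the thin end (x = +50 mm), rising evenly to 20 mm at the upright back face (x = -50 mm). Origin: centre of its underside, z up. It starts on the model's -y side, thin end roughly towards the short foot (up to 0.2 rad and 18 mm off line, thin end 45 to 85 mm from the foot's centre).
- wedge_tip (a point): Middle of the wedge's thin edge, on the table. The model is level when this has passed the short foot's centre by about 38 mm (the foot then stands at x = +12 mm of the wedge). Friction holds the wedge there when it is let go.
- offcut: Bystander: loose plywood offcut 70 x 40 x 18 mm, beside the wedge; origin under its centre.
- wheel: Bystander: loose wooden wheel, 60 mm across, 14 mm high, lying flat near the model; origin under its centre.
- pliers: Bystander: loose pliers with red handles, 150 mm long, 16 mm high; origin on the table at the joint of the pliers.
- glue: Bystander: upright glue bottle, 52 mm across, 150 mm high; origin under its centre.
- paint: Bystander: paint jar, 60 mm across, 70 mm high; origin under its centre.
- screwdriver: Bystander: loose screwdriver lying on the table; origin under its middle.
- pot: Bystander: white pot, 72 mm across, 90 mm high; origin under its centre.
Not all that is in view belongs to the job. Leave any black or yellow look-alike of the wedge alone.

How it is judged (in metres and radians):
At the end, for the whole second after the job is handed in: The short foot rests on the wedge's slope (within 22 mm of its middle line), the board is level to 0.018 rad (1 degree), the opposite foot is down on the table (within 2.5 mm), the wedge lies flat on the table, the model is within 15 mm of where it stood, and both are at rest (angle between deck's own z axis and vertical below 0.018 rad and height (world z) of opposite_foot below 0.0025 m and contact force between wedge and model above 0.3 N and y of short_foot in the frame of wedge between -0.022 and 0.022 m and x of short_foot in the frame of wedge between -0.03 and 0.045 m and height (world z) of wedge below 0.004 m and distance of model from where it was at the start of the episode below 0.015 m and linear speed of each of model, wedge below 0.01 m/s); the robot touches nothing.
It fails at once if the wedge is lifted or tipped over (height (world z) of wedge above 0.012 m or angle between wedge's own z axis and vertical above 0.35 rad).
It fails at once if the robot pushes on the model itself (over 3 N) (contact force between the arm and model above 3 N).
It fails at once if the fingers push on the model itself (over 3 N) (contact force between the fingers and model above 3 N).
It fails at once if the model is shoved along the table (over 25 mm) or lifted (distance of model from where it was at the start of the episode above 0.025 m or angle between model's own z axis and vertical above 0.15 rad).
It fails at once if a bystander is moved by more than 20 mm (distance of any of offcut, wheel, pliers, glue, paint, screwdriver, pot from where it was at the start of the episode above 0.02 m).
It also fails if it takes over 45 s, if anything falls off the work surface, if the arm or the gripper's body presses on something with over 40 N, if the wrist force passes 120 N, or if a joint passes its speed limit or range.

## Working session

There is one attempt and no reset: what is moved stays moved. The work goes in short steps, Python scripts to look and compute and a shell command to move; the robot and the scene stay as the last step left them, time stands still between calls to the robot, and variables do not carry over. Pictures are saved under pics/ and viewed, at most 14 in all, crops included, and the job is handed in when it is done.

```bash
mkdir -p pics
cat > h.py <<'E'
import numpy as np, cv2
from station import telemetry, cams, job_done, arm
def ray(p,px,z=0.):
    E=np.array(p["extrinsics"]);d=E[:3,:3]@np.array([(px[0]-p["cx"])/p["fx"],(px[1]-p["cy"])/p["fy"],1.]);o=E[:3,3]
    return (o+d*(z-o[2])/d[2])
def proj(p,X):
    E=np.array(p["extrinsics"]);c=E[:3,:3].T@(np.array(X,float)-E[:3,3]);return np.array([p["fx"]*c[0]/c[2]+p["cx"],p["fy"]*c[1]/c[2]+p["cy"]])
def save(p,n,crop=None,s=1):
    im=p["color"][...,::-1]
    if crop: a,b,c,d=crop; im=im[b:d,a:c]
    cv2.imwrite("pics/"+n,cv2.resize(im,None,fx=s,fy=s,interpolation=cv2.INTER_CUBIC))
E
python3 - <<'E'
from h import *
ps={n:cams.camera(n) for n in("top","scene")}
out=np.hstack([cv2.resize(ps[n]["color"],None,fx=1,fy=1) for n in ps])
for n in ps:
    save(ps[n],n+"0.png",None,1.25)
    p=ps[n]
    for l in "wedge wedge_tip short_foot opposite_foot deck model offcut wheel pliers glue paint screwdriver pot".split():
        for r in cams.place_of(l,p)[:3]:
            print(n,l,np.round(r["position"]),round(r["confidence"],2),np.round(ray(p,r["position"],60 if l=="deck" else 0)[:2]))
s=telemetry.get_state();print(s["eef_pos"],s["orientation"],s["gripper_width"])
E
```

```text
top wedge [394. 198.] 0.92 [ 591. -228.]
top wedge [342. 230.] 0.76 [504. -69.]
top wedge [349. 271.] 0.69 [384. -82.]
top wedge_tip [378. 193.] 0.96 [ 609. -182.]
top wedge_tip [324. 233.] 0.95 [498. -16.]
top wedge_tip [337. 288.] 0.88 [340. -45.]
top short_foot [305. 222.] 0.71 [534.  38.]
top deck [264. 249.] 0.75 [453. 155.]
top model [261. 254.] 0.64 [446. 170.]
top model [338. 229.] 0.44 [506. -57.]
top offcut [262. 254.] 0.62 [447. 168.]
top offcut [346. 184.] 0.53 [640. -88.]
top wheel [276. 200.] 0.84 [603. 119.]
top wheel [326. 232.] 0.49 [499. -22.]
top pliers [461. 242.] 0.75 [ 453. -412.]
top pliers [261. 248.] 0.42 [463. 168.]
top glue [162. 201.] 0.61 [615. 457.]
top paint [216. 174.] 0.86 [692. 299.]
top screwdriver [304. 140.] 0.77 [784.  30.]
scene wedge [276. 188.] 0.84 [ 586. -233.]
scene wedge [337. 184.] 0.73 [403. -88.]
scene wedge [297. 169.] 0.69 [ 450. -267.]
scene wedge_tip [278. 198.] 0.77 [ 619. -187.]
scene wedge_tip [285. 165.] 0.73 [ 465. -324.]
scene wedge_tip [333. 206.] 0.66 [503. -17.]
scene short_foot [343. 221.] 0.87 [534.  62.]
scene opposite_foot [424. 228.] 0.81 [361. 275.]
scene model [380. 224.] 0.74 [455. 159.]
scene model [340. 239.] 0.34 [604. 109.]
scene offcut [291. 210.] 0.58 [ 624. -107.]
scene offcut [370. 291.] 0.15 [691. 305.]
scene wheel [341. 236.] 0.54 [590. 100.]
scene pliers [271. 155.] 0.6 [ 462. -417.]
scene glue [429. 308.] 0.81 [615. 456.]
scene paint [370. 292.] 0.62 [693. 307.]
scene screwdriver [281. 258.] 0.84 [792.  34.]
scene screwdriver [342. 238.] 0.21 [595. 112.]
scene pot [369. 289.] 0.73 [688. 299.]
[ 192.88119727 -646.85859654  222.64877167] [ 9.89522325e-01  1.44379944e-01 -1.27774687e-05 -1.36399392e-05] 87.61436131891038
```

View pics/top0.png

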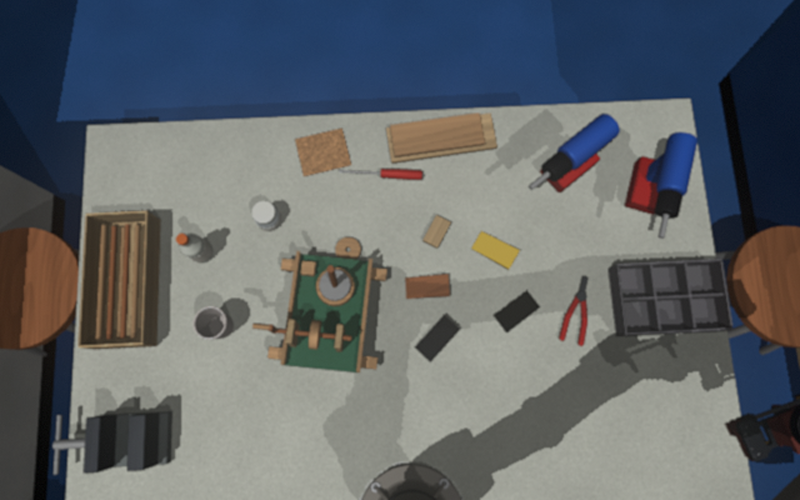

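Run:
```python
from h import *
a=cams.camera("top"); b=cams.camera("scene")
save(a,"topcrop.png",(240,165,420,300),4.4)
for n,p in(("top",a),("scene",b)):
  for r in cams.masks_of("wedge",p)[:4]:
    m=r["region"].astype(np.uint8)
    c=max(cv2.findContours(m,0,2)[0],key=cv2.contourArea)
    q=cv2.boxPoints(cv2.minAreaRect(c)); col=p["color"][r["region"]].mean(0)
    print(n,round(r["confidence"],2),np.round(r["box"]),col.round(),[ray(p,x)[:2].round().tolist() for x in q])
```

```text
top 0.78 [350. 270.  35.  35.] [58. 58. 56.] [[371.0, -25.0], [443.0, -99.0], [406.0, -136.0], [334.0, -62.0]]
top 0.68 [341. 231.  35.  19.] [116.  84.  65.] [[536.0, -13.0], [535.0, -118.0], [482.0, -117.0], [482.0, -12.0]]
top 0.58 [395. 200.  38.  30.] [173. 151.  74.] [[596.0, -174.0], [642.0, -205.0], [584.0, -290.0], [538.0, -259.0]]
top 0.55 [414. 249.  34.  32.] [50. 51. 47.] [[435.0, -211.0], [492.0, -296.0], [448.0, -325.0], [391.0, -241.0]]
scene 0.9 [324. 199.  30.  22.] [129.  84.  55.] [[536.0, -118.0], [465.0, -148.0], [467.0, -21.0], [534.0, 2.0]]
scene 0.75 [300. 169.  24.  13.] [36. 36. 33.] [[450.0, -326.0], [379.0, -258.0], [426.0, -210.0], [495.0, -276.0]]
scene 0.7 [342. 182.  28.  12.] [39. 39. 36.] [[393.0, -143.0], [318.0, -72.0], [370.0, -28.0], [441.0, -96.0]]
scene 0.57 [278. 191.  18.  23.] [215. 183.  38.] [[569.0, -301.0], [520.0, -274.0], [596.0, -166.0], [641.0, -192.0]]
```

View pics/topcrop.png

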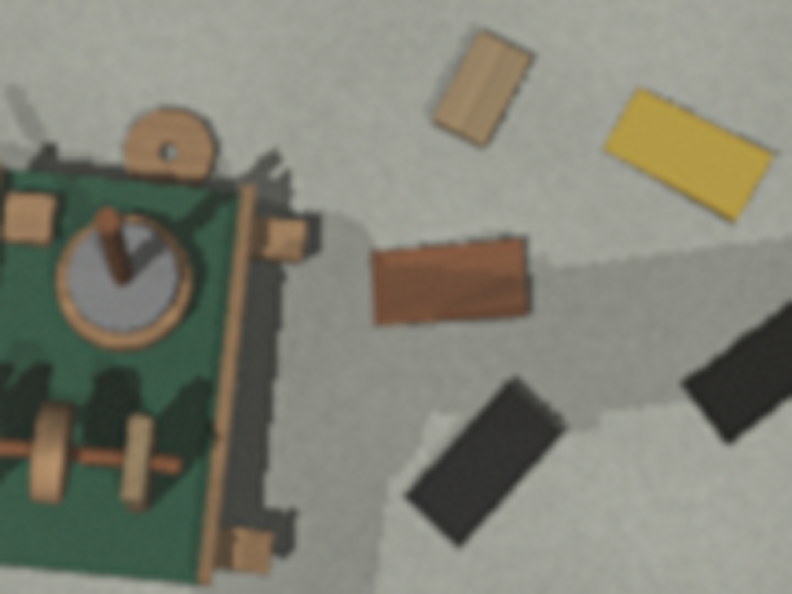

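```bash
cat > fit.py <<'E'
from h import *
from scipy.optimize import minimize
P=np.array([[50,-25,0],[50,25,0],[50,-25,2],[50,25,2],[-50,-25,0],[-50,25,0],[-50,-25,20],[-50,25,20]],float)
def wpts(v): 
    c,s=np.cos(v[2]),np.sin(v[2]); return P@np.array([[c,s,0],[-s,c,0],[0,0,1]])+[v[0],v[1],0]
def sil(p,v,S=8):
    q=cv2.convexHull(np.array([proj(p,X) for X in wpts(v)],np.float32))
    m=np.zeros((400*S//2,640*S//2),np.uint8); return q
def cost(v,obs):
    t=0
    for p,m,(x0,y0,x1,y1) in obs:
        S=6;q=(sil(p,v)-[x0-.5,y0-.5])*S
        a=np.zeros(((y1-y0)*S,(x1-x0)*S),np.uint8);cv2.fillPoly(a,[np.round(q).astype(int)],1)
        a=cv2.resize(a.astype(np.float32),(x1-x0,y1-y0),interpolation=cv2.INTER_AREA)
        t+=np.abs(a-m[y0:y1,x0:x1]).sum()/m.sum()
    return t
def fit(obs,v0):
    return minimize(cost,v0,args=(obs,),method="Nelder-Mead",options=dict(initial_simplex=[v0]+[[v0[0]+15*(i==0),v0[1]+15*(i==1),v0[2]+.15*(i==2)] for i in range(3)],xatol=.05,fatol=1e-4))
def brown(p,near):
    for r in sorted(cams.masks_of("wedge",p),key=lambda r:np.hypot(*(np.array(r["box"][:2])-proj(p,near)))):
        m=r["region"]; x,y,w,h=r["box"]
        return p,m.astype(np.float32),(max(int(x-w),0),max(int(y-h),0),min(int(x+w),640),min(int(y+h),400))
E
python3 - <<'E'
from fit import *
a=cams.camera("top"); b=cams.camera("scene")
v0=[509,-65,1.6]
oa=brown(a,[509,-65,5]);ob=brown(b,[509,-65,5])
for o in([oa],[ob],[oa,ob]):
    r=fit(o,v0);print(r.x.round(2),round(r.fun,3), "tip",wpts(r.x)[:2].mean(0).round())
cr=lambda x,y:(240+x/4.4-.39,165+y/4.4-.39)
print("batten ends",[ray(a,cr(*q),z)[:2].round(1) for q,z in(((307,240),39),((272,552),48),((284,240),39),((253,552),48))])
print("board edge",[ray(a,cr(*q),56)[:2].round(1) for q in((252,185),(211,580))])
save(b,"scenecrop.png",(240,130,460,270),3.6)
E
```

```text
[507.22 -64.45   1.57] 0.056 tip [507. -14.   0.]
[508.35 -61.45   1.57] 0.085 tip [509. -11.   0.]
[507.1  -63.86   1.57] 0.159 tip [507. -14.   0.]
batten ends [array([534.2,  25.1]), array([336.7,  55.9]), array([534.9,  39.9]), array([337.3,  67.7])]
board edge [array([568.8,  58.7]), array([321.3,  94. ])]
```

View pics/scenecrop.png

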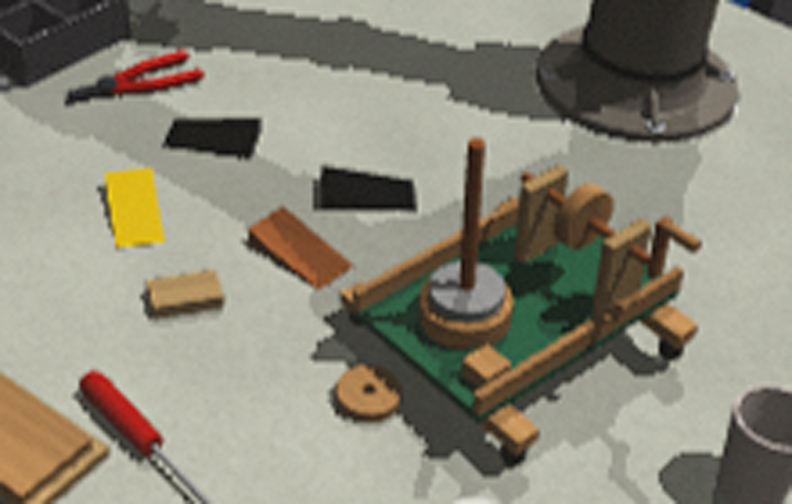

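Candidates (top-view px): brown wedge (341,231), black (350,270), black (414,249), yellow (395,200), plywood offcut (346,184). The plain wooden one is at (341,231): its thin end faces the model's short foot, which sits under the batten end at about px (305,220). The scene crop shows the same brown slope at px (323,199). Next I'll move the tool over the wedge.

```bash
cat > plan.py <<'E'
import sys
from h import *
# usage: plan.py x y z heading rows : world target of TCP -> rows of shifts/turns in controller units
X=np.array(list(map(float,sys.argv[1:4])));h1=float(sys.argv[4]);n=int(sys.argv[5])
s=telemetry.get_state();p=np.array(s["eef_pos"]);q=s["orientation"];h=2*np.arctan2(q[1],q[0]);h=(h+np.pi)%(2*np.pi)-np.pi
print("t",s["time_s"],"pos",p.round(1),"head",round(h,3),"w",round(s["gripper_width"],1),"F",np.round(s["contact_force"],1))
d=(X-p)/n;t=(h1-h)/n
for i in range(n):
    c,k=np.cos(h),np.sin(h)
    print("%.3f %.3f %.3f %.4f"%((c*d[0]+k*d[1])/40,(k*d[0]-c*d[1])/40,-d[2]/40,-t/np.pi)); h+=t
E
python3 plan.py 507 -78 150 1.57 24
```

```text
t 1.8 pos [ 192.9 -646.9  222.6] head 0.29 w 87.6 F [-0.5 -0.2  0.3]
0.483 -0.474 0.076 -0.0170
0.507 -0.448 0.076 -0.0170
0.531 -0.420 0.076 -0.0170
0.552 -0.391 0.076 -0.0170
0.572 -0.361 0.076 -0.0170
0.591 -0.330 0.076 -0.0170
0.608 -0.298 0.076 -0.0170
0.623 -0.266 0.076 -0.0170
0.636 -0.232 0.076 -0.0170
0.647 -0.198 0.076 -0.0170
0.657 -0.163 0.076 -0.0170
0.665 -0.128 0.076 -0.0170
0.671 -0.092 0.076 -0.0170
0.675 -0.056 0.076 -0.0170
0.677 -0.020 0.076 -0.0170
0.677 0.016 0.076 -0.0170
0.675 0.052 0.076 -0.0170
0.671 0.088 0.076 -0.0170
0.666 0.124 0.076 -0.0170
0.658 0.159 0.076 -0.0170
0.649 0.194 0.076 -0.0170
0.637 0.228 0.076 -0.0170
0.624 0.262 0.076 -0.0170
0.609 0.295 0.076 -0.0170
```

```bash
python3 -m creep '0.8 0.48 -0.47 0 -0.017;0.8 0.5 -0.45 0 -0.017;0.8 0.53 -0.42 0 -0.017;0.8 0.55 -0.39 0 -0.017;0.8 0.57 -0.36 0 -0.017;0.8 0.59 -0.33 0 -0.017;0.8 0.6 -0.3 0 -0.017;0.8 0.62 -0.27 0 -0.017' 10
python3 -m creep '0.8 0.64 -0.23 0 -0.017;0.8 0.65 -0.2 0 -0.017;0.8 0.66 -0.16 0 -0.017;0.8 0.66 -0.13 0 -0.017;0.8 0.67 -0.09 0 -0.017;0.8 0.67 -0.06 0 -0.017;0.8 0.67 -0.02 0 -0.017;0.8 0.67 0.02 0 -0.017'
python3 plan.py 507 -78 150 1.57 8
python3 - <<'E'
from h import *
p=cams.camera("wrist");save(p,"w1.png",None,1.2);print(np.array(p["extrinsics"]).round(2))
E
```

```text
time_s: 2.47
eef_pos: [297.0, -456.6, 222.9]
orientation: [0.936, 0.352, 0.0, 0.0]
contact_force: [-0.2, -0.8, -0.6]
gripper_width: 70.5
finger_force: 0.0
time_s: 3.13
eef_pos: [401.5, -267.5, 222.9]
orientation: [0.84, 0.542, 0.0, 0.0]
contact_force: [0.4, -0.0, -0.2]
gripper_width: 70.4
finger_force: 0.0
t 3.1333 pos [ 401.5 -267.5  222.9] head 1.147 w 70.4 F [ 0.4 -0.  -0.2]
0.675 0.057 0.228 -0.0168
0.671 0.093 0.228 -0.0168
0.666 0.128 0.228 -0.0168
0.658 0.163 0.228 -0.0168
0.648 0.198 0.228 -0.0168
0.637 0.232 0.228 -0.0168
0.624 0.265 0.228 -0.0168
0.609 0.298 0.228 -0.0168
[[ 9.1000e-01 -3.9000e-01 -1.2000e-01  4.3342e+02]
 [-4.1000e-01 -8.7000e-01 -2.6000e-01 -1.9317e+02]
 [ 0.0000e+00  2.9000e-01 -9.6000e-01  3.8391e+02]
 [ 0.0000e+00  0.0000e+00  0.0000e+00  1.0000e+00]]
```

View pics/w1.png

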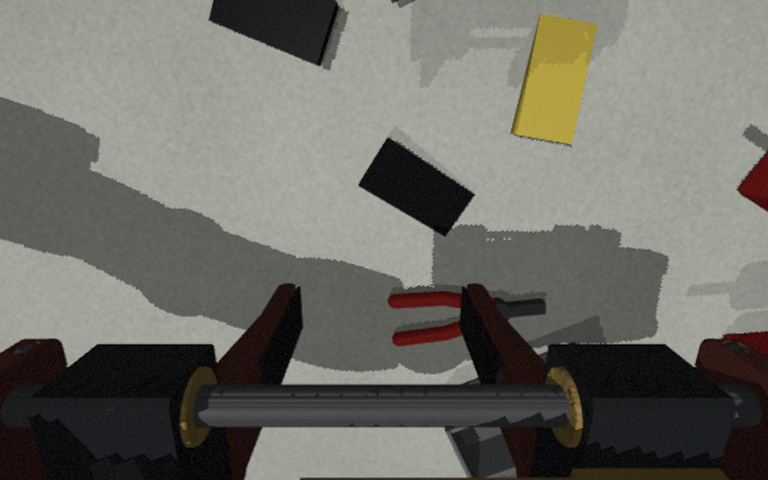

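The wrist view shows the two black look-alikes (upper left and centre) and the yellow one (upper right). The brown wedge is not in view yet, so I'll continue.

```bash
python3 -m creep '0.8 0.67 0.06 0.22 -0.017;0.8 0.67 0.09 0.22 -0.017;0.8 0.66 0.13 0.22 -0.017;0.8 0.66 0.16 0.22 -0.017;0.8 0.65 0.2 0.22 -0.017;0.8 0.64 0.23 0.22 -0.017;0.8 0.62 0.26 0.22 -0.017;0.8 0.61 0.3 0.22 -0.017'
python3 - <<'E'
from fit import *
p=cams.camera("wrist");save(p,"w2.png",None,1.2)
o=brown(p,[507,-64,8])
r=fit([o],[508,-64,1.6]);print(r.x.round(2),round(r.fun,3),wpts(r.x)[:2].mean(0).round(1))
for l in("wedge","wedge_tip","short_foot"):
    for k in cams.place_of(l,p)[:2]:print(l,np.round(k["position"]),round(k["confidence"],2),ray(p,k["position"]).round(1))
E
```

```text
time_s: 3.85
eef_pos: [507.0, -78.6, 152.0]
orientation: [0.706, 0.708, 0.0, 0.0]
contact_force: [0.7, -0.8, 1.4]
gripper_width: 70.3
finger_force: 0.0
[505.19 -61.89   1.58] 0.02 [504.8 -11.9   0. ]
wedge [319. 171.] 0.89 [507.8 -62.7   0. ]
wedge [388. 314.] 0.66 [ 583.7 -220.8    0. ]
wedge_tip [149. 151.] 0.95 [348.9 -44.3   0. ]
wedge_tip [316. 120.] 0.86 [505.3 -15.6   0. ]
short_foot [351.  42.] 0.67 [534.8  49.3   0. ]
```

View pics/w2.png

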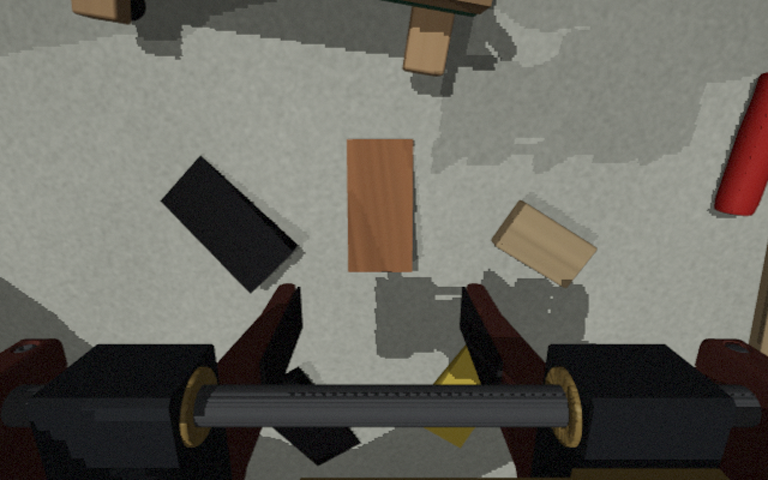

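The wrist view shows the brown wedge square at about (380,205) in the picture as viewed, with its thin end up. The short-foot batten end is at (422,70), the offcut at (545,243) and the black look-alike at (230,222). The fit residual is small.

Run:
```python
from h import *
p=cams.camera("wrist");f=lambda x,y,z:ray(p,(x/1.2,y/1.2),z)[:2].round(1)
print("top edge",f(422.5,67,39),"bottom",f(422,74.5,21))
a,b,c,d=f(416,8,40),f(404,70,39),f(452,12,40),f(441,72,39)
print(a,b,c,d,[np.arctan2(*(u-v)[::-1]).round(3) for u,v in((a,b),(c,d))])
m=[r for r in cams.masks_of("short_foot",p)][:1];print([r["box"] for r in m])
cv2.imwrite("pics/w2c.png",cv2.resize(p["color"][0:90,290:450,::-1],None,fx=4.5,fy=4.5,interpolation=cv2.INTER_CUBIC))
```

```text
top edge [531.6  31.8] bottom [533.1  29.1]
[526.6  64.6] [520.  30.] [548.4  62.4] [543.3  28.9] [np.float64(1.382), np.float64(1.42)]
[[239.9, 30.9, 347.9, 61.8]]
```

View pics/w2c.png

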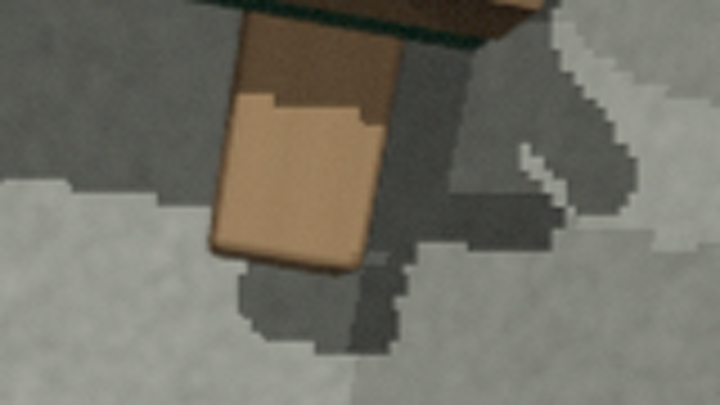

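```bash
python3 -m creep '0.75 0.02 0 0.46 0.006;0.75 0.02 0 0.46 0.006;0.75 0 0 0.46 0.006;0.75 0 0 0.46 0.006;0.75 0 0 0.46 0.006;0.75 0 0 0.46 0.006;0.75 0 0 0.46 0.006;0.75 0 0 0.4 0.006'
python3 plan.py 526.5 -77 5 1.43 16
```

```text
time_s: 4.87
eef_pos: [506.1, -79.6, 6.8]
orientation: [0.759, 0.651, -0.0, 0.0]
contact_force: [0.7, 0.4, 0.4]
gripper_width: 66.0
finger_force: 0.0
t 4.8667 pos [506.1 -79.6   6.8] head 1.417 w 66.0 F [0.7 0.4 0.4]
0.009 0.031 0.003 -0.0003
0.009 0.031 0.003 -0.0003
0.009 0.031 0.003 -0.0003
0.009 0.031 0.003 -0.0003
0.009 0.031 0.003 -0.0003
0.009 0.031 0.003 -0.0003
0.009 0.031 0.003 -0.0003
0.009 0.031 0.003 -0.0003
0.009 0.031 0.003 -0.0003
0.009 0.031 0.003 -0.0003
0.009 0.031 0.003 -0.0003
0.009 0.031 0.003 -0.0003
0.009 0.031 0.003 -0.0003
0.009 0.031 0.003 -0.0003
0.008 0.031 0.003 -0.0003
0.008 0.031 0.003 -0.0003
```

```bash
for i in 1; do python3 -m creep '0.75 0.01 0.03 0 0;0.75 0.01 0.03 0 0;0.75 0.01 0.03 0 0;0.75 0.01 0.03 0 0;0.75 0.01 0.03 0 0;0.75 0.01 0.03 0 0;0.75 0.01 0.03 0 0;0.75 0.01 0.03 0 0'; done
python3 -m creep '0.75 0.01 0.03 0 0;0.75 0.01 0.03 0 0;0.75 0.01 0.03 0 0;0.75 0.01 0.03 0 0;0.75 0.01 0.03 0 0;0.75 0.01 0.03 0 0;0.75 0.01 0.03 0 0;0.75 0.01 0.03 0 0'
python3 - <<'E'
from fit import *
p=cams.camera("top");o=brown(p,[520,-62,8])
r=fit([o],[520,-64,1.45]);print(r.x.round(2),round(r.fun,3))
E
```

```text
time_s: 5.53
eef_pos: [516.6, -76.2, 7.8]
orientation: [0.758, 0.652, 0.0, 0.0]
contact_force: [-0.5, 0.3, 1.8]
gripper_width: 65.8
finger_force: 0.3
time_s: 6.2
eef_pos: [526.5, -74.4, 7.4]
orientation: [0.758, 0.652, 0.0, 0.0]
contact_force: [-0.4, 0.4, -0.6]
gripper_width: 65.6
finger_force: 0.3
[523.69 -65.49   1.49] 0.412
```

```bash
python3 -m creep '0.75 0 -0.1 0 0;0.75 0 -0.05 0 0;0.75 0 0 -0.2 0;0.75 0 0 -0.5 0;0.75 -0.3 0 -0.7 0;0.75 -0.4 0 -0.7 0;0.75 -0.4 0 -0.8 0;0.75 -0.4 0 -0.7 0'
python3 - <<'E'
from fit import *
p=cams.camera("wrist");save(p,"w3.png",None,1.2);o=brown(p,[520,-62,8])
r=fit([o],[520,-64,1.45]);v=r.x;print(v.round(3),round(r.fun,3),"tip",wpts(v)[:2].mean(0).round(1))
d=np.array([np.cos(v[2]),np.sin(v[2])]);w=np.array([535.5,44])-v[:2];print("foot in wedge x,y",w@d,d[0]*w[1]-d[1]*w[0])
E
```

```text
time_s: 6.97
eef_pos: [511.3, -133.3, 153.9]
orientation: [0.758, 0.652, 0.0, 0.0]
contact_force: [0.6, 0.3, -0.2]
gripper_width: 65.8
finger_force: 0.0
[519.453 -62.254   1.448] 0.019 tip [525.6 -12.6   0. ]
foot in wedge x,y 107.42062626028455 -2.875461940775226
```

View pics/w3.png

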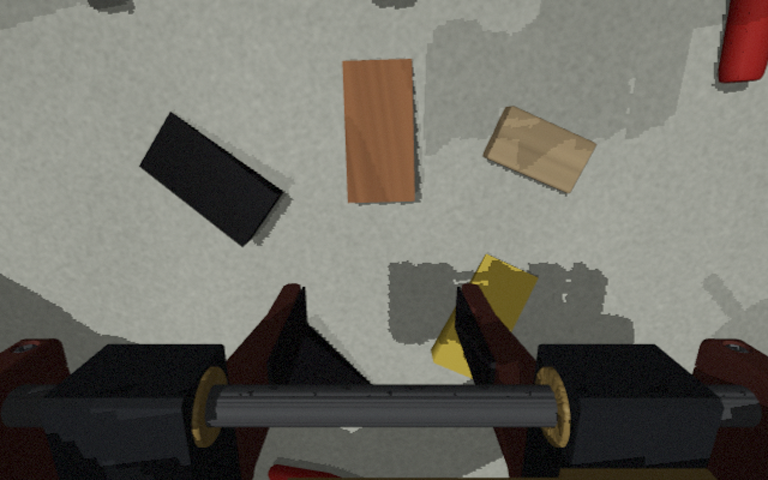

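The wrist view shows the brown wedge at (380,130) in the picture as viewed, now in line with the foot (offset about 3 mm). The offcut at (540,150) and the look-alikes have not moved. Next I'll narrow the fingers and lower them behind the back face.

```bash
python3 -m creep '0.2 -0.05 0 0 -0.005;0.2 -0.05 0 0 -0.005;0.2 0 0 0.6 0;0.2 0 0 0.6 0;0.2 0 0 0.6 0;0.2 0 0 0.6 0;0.2 0 0 0.6 0;0.2 0 0 0.66 0'
python3 plan.py 513.3 -112 7 1.448 8
```

```text
time_s: 7.73
eef_pos: [509.9, -135.6, 2.8]
orientation: [0.747, 0.665, -0.0, -0.001]
contact_force: [0.3, -0.2, -0.6]
gripper_width: 18.6
finger_force: 0.0
t 7.7333 pos [ 509.9 -135.6    2.8] head 1.455 w 18.6 F [ 0.3 -0.2 -0.6]
0.074 0.002 -0.013 0.0003
0.074 0.002 -0.013 0.0003
0.074 0.002 -0.013 0.0003
0.074 0.002 -0.013 0.0003
0.074 0.002 -0.013 0.0003
0.074 0.002 -0.013 0.0003
0.074 0.002 -0.013 0.0003
0.074 0.002 -0.013 0.0003
```

```bash
python3 -m creep '0.2 0.05 0 -0.1 0;0.2 0.08 0 0 0;0.2 0.1 0 0 0;0.2 0.1 0 0 0;0.2 0.1 0 0 0;0.2 0.1 0 0 0;0.2 0.1 0 0 0;0.2 0.1 0 0 0'
python3 -m creep '0.2 0.1 0 0 0;0.2 0.1 0 0 0;0.2 0.1 0 0 0;0.2 0.1 0 0 0;0.2 0.1 0 0 0;0.2 0.1 0 0 0;0.2 0.05 0 0 0;0.2 0 0 0 0'
python3 - <<'E'
from fit import *
for n in("wrist","top"):
    p=cams.camera(n);o=brown(p,[524,-20,8]);
    r=fit([o],[524,-20,1.45]);v=r.x;print(n,v.round(3),round(r.fun,3),"tip",wpts(v)[:2].mean(0).round(1))
    d=np.array([np.cos(v[2]),np.sin(v[2])]);w=np.array([535.5,44])-v[:2];print("foot in wedge x,y",w@d,d[0]*w[1]-d[1]*w[0])
p=cams.camera("wrist");save(p,"w4.png",None,1.2)
E
```

```text
time_s: 8.4
eef_pos: [514.5, -107.6, 9.4]
orientation: [0.748, 0.664, 0.0, 0.0]
contact_force: [0.0, -0.1, 0.8]
gripper_width: 17.6
finger_force: 0.4
time_s: 9.07
eef_pos: [517.5, -81.2, 9.1]
orientation: [0.747, 0.664, 0.0, -0.0]
contact_force: [0.9, 1.0, 0.4]
gripper_width: 17.7
finger_force: 0.0
wrist [525.061 -18.725   1.455] 0.026 tip [530.8  30.9   0. ]
foot in wedge x,y 63.51053232487971 -3.1398194647753472
top [527.507 -10.843   1.398] 0.371 tip [536.1  38.4   0. ]
foot in wedge x,y 55.39964449099108 1.5778003654086055
```

View pics/w4.png

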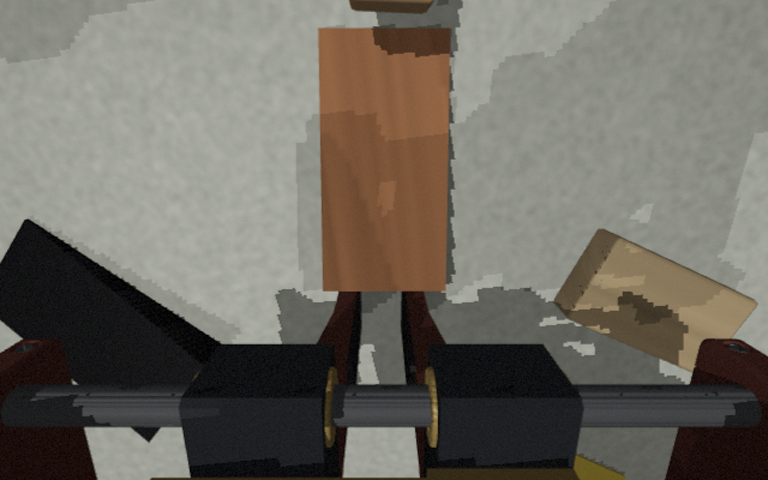

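The wrist view shows the wedge at (385,160) in the picture as viewed, straight ahead of both fingers. Its thin edge, at row 28, is just short of the batten end at (392,5). About 51 mm remain. I'll track the dowel's shift in the top and scene views to judge the tilt.

```bash
cat > trk.py <<'E'
import sys,os
from fit import *
for n,c in(("top",None),("scene",None)):
    p=cams.camera(n);g=cv2.cvtColor(p["color"],cv2.COLOR_RGB2GRAY);f="base_%s.npy"%n
    if not os.path.exists(f): np.save(f,g)
    b=np.load(f)
    # dowel top (x0,y0,x1,y1), low batten/board parts
    R={"top":dict(dowel=(258,207,276,220),board=(275,215,300,230),oppfoot=(215,255,235,272)),"scene":dict(dowel=(366,166,380,186),board=(335,205,350,220),oppfoot=(414,210,436,232))}[n]
    for k,(x0,y0,x1,y1) in R.items():
        S=6;T=cv2.resize(b[y0:y1,x0:x1],None,fx=S,fy=S,interpolation=cv2.INTER_CUBIC);W=cv2.resize(g[y0-9:y1+9,x0-9:x1+9],None,fx=S,fy=S,interpolation=cv2.INTER_CUBIC)
        q=cv2.minMaxLoc(cv2.matchTemplate(W,T,cv2.TM_CCOEFF_NORMED));print(n,k,np.round((np.array(q[3])-9*S)/S,2),round(q[1],2))
p=cams.camera("wrist");o=brown(p,[530,15,8])
if o:
    r=fit([o],[530,15,1.45]);v=r.x;print("wrist wedge",v.round(3),round(r.fun,3))
E
python3 trk.py; python3 -m creep '0.2 0.05 0 0 0;0.2 0.05 0 0 0;0.2 0.05 0 0 0;0.2 0.05 0 0 0;0.2 0.05 0 0 0;0.2 0.05 0 0 0;0.2 0.05 0 0 0;0.2 0.05 0 0 0';python3 trk.py
```

```text
top dowel [0. 0.] 1.0
top board [0. 0.] 1.0
top oppfoot [0. 0.] 1.0
scene dowel [0. 0.] 1.0
scene board [0. 0.] 1.0
scene oppfoot [0. 0.] 1.0
wrist wedge [525.193 -18.66    1.452] 0.015
time_s: 10.18
eef_pos: [519.2, -67.1, 9.1]
orientation: [0.748, 0.664, -0.001, 0.0]
contact_force: [-0.0, -3.0, 0.7]
gripper_width: 17.7
finger_force: 1.6
top dowel [-0.67  0.33] 0.97
top board [-0.33 -0.17] 0.97
top oppfoot [-0.5  0.5] 0.99
scene dowel [1. 0.] 1.0
scene board [ 0.5  -0.33] 0.98
scene oppfoot [0.17 0.17] 0.98
wrist wedge [527.067  -3.995   1.45 ] 0.104
```

```bash
python3 -m creep '0.2 0.05 0 0 0;0.2 0.05 0 0 0;0.2 0.05 0 0 0;0.2 0.05 0 0 0;0.2 0.05 0 0 0;0.2 0.05 0 0 0;0.2 0.05 0 0 0;0.2 0.05 0 0 0';python3 trk.py
```

```text
time_s: 11.05
eef_pos: [521.3, -50.0, 9.1]
orientation: [0.748, 0.664, 0.0, -0.0]
contact_force: [-0.2, -3.0, 0.1]
gripper_width: 17.6
finger_force: 1.3
top dowel [-2.  1.] 0.91
top board [-0.83  0.17] 0.96
top oppfoot [-1.33  1.33] 0.97
scene dowel [ 2.67 -0.33] 0.98
scene board [ 0.83 -0.83] 0.98
scene oppfoot [0.33 0.83] 0.93
wrist wedge [528.966  12.925   1.453] 0.292
```

Run:
```python
from h import *
a=cams.camera("top");b=cams.camera("scene");w=cams.camera("wrist")
for z in(250,300):print(z,ray(a,(262.5,215),z).round(),ray(b,(374.5,169),z).round())
print(np.array(w["extrinsics"])[:3,3].round())
save(w,"w5.png",None,1.2)
```

```text
250 [514. 137. 250.] [504. 136. 250.]
300 [505. 132. 300.] [560. 174. 300.]
[530.  31. 170.]
```

View pics/w5.png

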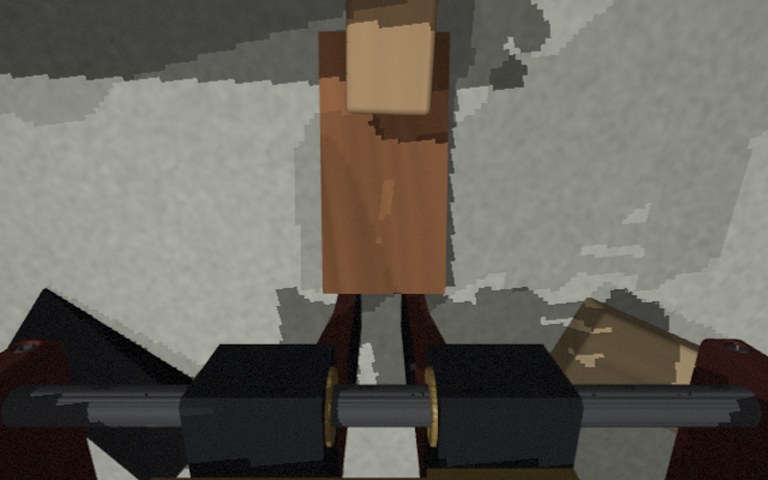

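The wrist view shows the batten end, lower edge near (390,112), centred over the wedge, whose thin edge is at row 31.

Run:
```python
from fit import *
w=cams.camera("wrist")
v=[528.8,12.5,1.45];d=np.array([np.cos(v[2]),np.sin(v[2])])
for r,z in((108,44),(113.5,26)):
    e=ray(w,(390/1.2,r/1.2),z)[:2];f=e+15*np.array([.16,.987]);u=f-v[:2];print(e.round(1),"foot",f.round(1),"in wedge",(u@d).round(1),(d[0]*u[1]-d[1]*u[0]).round(1))
print([ (proj(w,X)*1.2).round() for X in wpts(v)])
```

```text
[533.1  33.6] foot [535.5  48.4] in wedge 36.4 -2.3
[533.3  32.2] foot [535.7  47. ] in wedge 35.1 -2.7
[array([449.,  32.]), array([318.,  32.]), array([450.,  31.]), array([317.,  31.]), array([438., 276.]), array([328., 276.]), array([445., 295.]), array([321., 295.])]
```

```bash
python3 -m creep '0.2 0.05 0 0 0;0.2 0.05 0 0 0;0.2 0.05 0 0 0;0.2 0.05 0 0 0;0.2 0.05 0 0 0;0.2 0.05 0 0 0;0.2 0.05 0 0 0;0.2 0.05 0 0 0';python3 trk.py
```

```text
time_s: 12.12
eef_pos: [523.1, -34.1, 9.1]
orientation: [0.748, 0.664, -0.0, 0.0]
contact_force: [0.6, -1.6, 1.2]
gripper_width: 17.7
finger_force: 1.4
top dowel [-2.67  1.67] 0.8
top board [-1.5   0.67] 0.95
top oppfoot [-2.    2.17] 0.95
scene dowel [ 4.17 -0.33] 0.97
scene board [ 1.17 -1.33] 0.98
scene oppfoot [0.5  1.17] 0.87
wrist wedge [530.474  25.904   1.453] 0.595
```

```bash
python3 -m creep '0.2 0.03 0 0 0;0.2 0.03 0 0 0;0.2 0.03 0 0 0;0.2 0.03 0 0 0;0.2 0.03 0 0 0;0.2 0 0 0 0;0.2 0 0 0 0;0.2 0 0 0 0';python3 trk.py
python3 - <<'E'
from h import *
w=cams.camera("wrist")
save(w,"w6.png",None,1.2)
E
```

```text
time_s: 12.98
eef_pos: [523.9, -28.1, 9.0]
orientation: [0.748, 0.664, 0.0, -0.0]
contact_force: [0.0, -1.6, -0.2]
gripper_width: 17.6
finger_force: 0.7
top dowel [-2.83  1.83] 0.75
top board [-1.67  0.83] 0.95
top oppfoot [-2.33  2.5 ] 0.94
scene dowel [ 4.83 -0.83] 0.96
scene board [ 1.17 -1.5 ] 0.97
scene oppfoot [0.5 1.5] 0.85
wrist wedge [530.281  24.214   1.453] 0.764
```

View pics/w6.png

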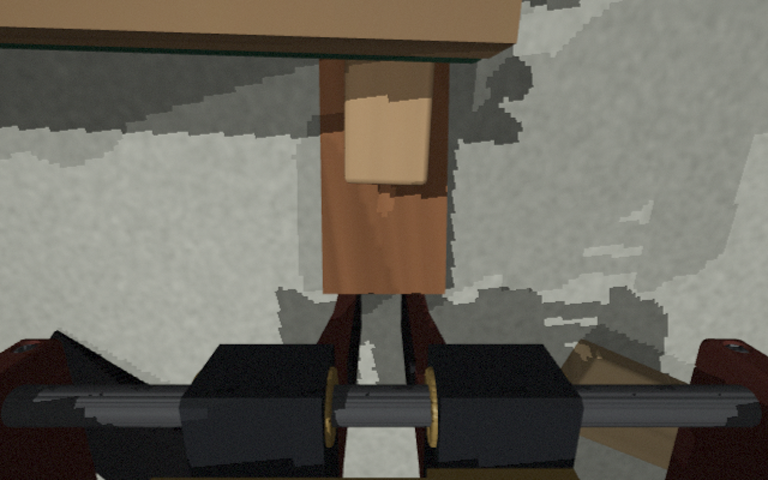

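The wrist view shows the batten end centred on the wedge, lower edge near row 184, with wedge back edge at row 293. I'll work out the foot's place on the slope.

Run:
```python
from fit import *
w=cams.camera("wrist")
v=[531.4,34.5,1.452];d=np.array([np.cos(v[2]),np.sin(v[2])])
for r,z in((180,48),(185,30)):
    e=ray(w,(388/1.2,r/1.2),z)[:2];f=e+15*np.array([.16,.987]);u=f-v[:2];print(e.round(1),"foot",f.round(1),"in wedge",(u@d).round(1),(d[0]*u[1]-d[1]*u[0]).round(1))
print([ (proj(w,X)*1.2).round() for X in wpts(v)])
b=cams.camera("scene");a=cams.camera("top")
for n,p in(("s",b),("t",a)):
  for k in cams.place_of("opposite_foot",p)[:1]+cams.place_of("short_foot",p)[:1]+cams.place_of("deck",p)[:1]:print(n,np.round(k["position"],1),round(k["confidence"],2),ray(p,k["position"]).round())
# dowel axis lean: base vs top, hypothetical vertical at base
save(b,"s7.png",(330,150,460,260),6)
```

```text
[532.6  34.6] foot [535.   49.4] in wedge 15.2 -1.8
[532.4  30.2] foot [534.8  45. ] in wedge 10.8 -2.1
[array([449.,  31.]), array([318.,  31.]), array([450.,  30.]), array([317.,  30.]), array([438., 275.]), array([328., 275.]), array([445., 294.]), array([322., 294.])]
s [426.  230.8] 0.58 [367. 286.   0.]
s [382.8 213. ] 0.75 [403. 131.   0.]
t [216.5 173.3] 0.63 [693. 296.   0.]
t [262.1 249.3] 0.9 [459. 166.   0.]
```

View pics/s7.png

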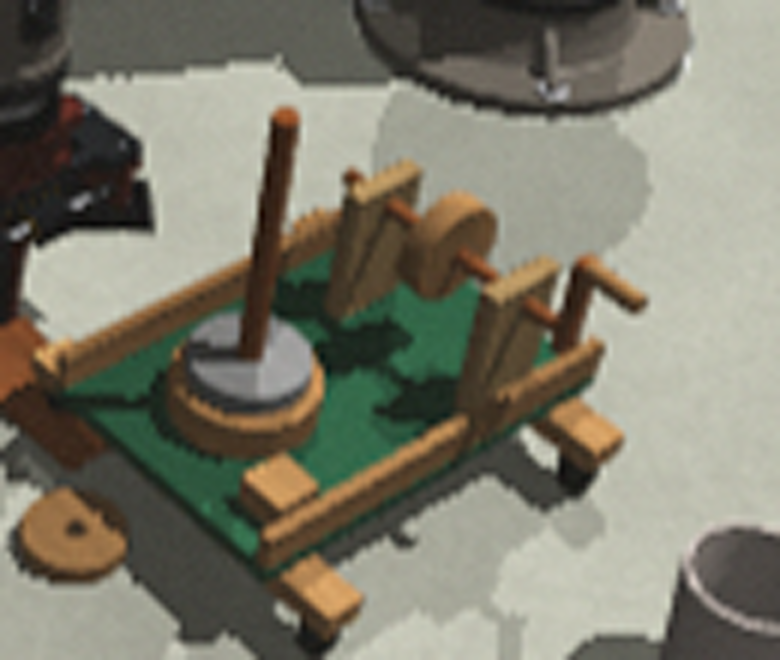

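Run:
```python
from h import *
from scipy.spatial.transform import Rotation as Ro
y=-.15;c,s=np.cos(y),np.sin(y);R=np.array([[c,-s,0],[s,c,0],[0,0,1]])
O=np.array([535,45.5,0])-R@[100,-105,0];print("origin",O)
u=np.array([100,105,0])/145.;a=cams.camera("scene");t=cams.camera("top")
A=np.array([-100,-105,0.])
def T(X,th):return O+R@(A+Ro.from_rotvec(u*th).apply(np.array(X)-A))
for sg in(1,-1):print(sg,T([100,-105,9],sg*.06)[2])
sg=1 if T([100,-105,9],.06)[2]<5 else -1
for n,p in(("scene",a),("top",t)):
  for k,X in(("dowel",R.T@(np.array([510,137,258])-O)),("opp",[-100,105,30]),("shortbatten",[100,-115,50])):
    print(n,k,np.round(X),[ (proj(p,T(X,sg*th))-proj(p,T(X,sg*.062))).round(2) for th in(.018,0,-.018)])
```

```text
origin [451.81389612 164.26477643   0.        ]
1 0.299362541704172
-1 17.668247177129505
scene dowel [ 62. -18. 258.] [array([ 3.98, -0.47]), array([ 5.62, -0.63]), array([ 7.27, -0.76])]
scene opp [-100  105   30] [array([0.08, 1.39]), array([0.08, 1.95]), array([0.07, 2.52])]
scene shortbatten [ 100 -115   50] [array([ 0.67, -1.39]), array([ 0.97, -1.96]), array([ 1.29, -2.52])]
top dowel [ 62. -18. 258.] [array([-3.75,  2.78]), array([-5.3 ,  3.94]), array([-6.85,  5.12])]
top opp [-100  105   30] [array([-0.01,  0.46]), array([0.01, 0.63]), array([0.05, 0.79])]
top shortbatten [ 100 -115   50] [array([-0.56,  0.04]), array([-0.82,  0.08]), array([-1.09,  0.12])]
```

Dowel and foot shifts suggest about 0.01 rad of tilt is left, so I'll edge in 4 mm more.

```bash
python3 -m creep '0.2 0.03 0 0 0;0.2 0.03 0 0 0;0.2 0.03 0 0 0;0.2 0.02 0 0 0;0.2 0 0 0 0;0.2 0 0 0 0;0.2 0 0 0 0;0.2 0 0 0 0';python3 trk.py
```

```text
time_s: 14.45
eef_pos: [524.1, -25.8, 9.1]
orientation: [0.748, 0.663, -0.001, 0.001]
contact_force: [-0.7, -5.2, 2.4]
gripper_width: 17.8
finger_force: 2.9
top dowel [-3.    1.67] 0.74
top board [-1.67  0.67] 0.95
top oppfoot [-2.5  2.5] 0.94
scene dowel [ 4.83 -0.67] 0.96
scene board [ 1.33 -1.5 ] 0.97
scene oppfoot [0.5 1.5] 0.86
wrist wedge [530.244  23.247   1.451] 0.813
```

The push force rose from 1.6 to 5.2 N while the tilt stopped changing, so the opposite foot is down and the model stands firm. I'll back away straight, then rise.

```bash
python3 -m creep '0.2 -0.1 0 0 0;0.2 -0.2 0 0 0;0.2 -0.4 0 0 0;0.2 -0.5 0 0 0;0.2 -0.4 0 -0.2 0;0.2 -0.3 0 -0.6 0;0.2 -0.2 0 -0.8 0;0.2 0 0 -0.8 0';python3 trk.py
python3 - <<'E'
from fit import *
p=cams.camera("wrist");save(p,"w8.png",None,1.2)
s=cams.camera("scene");cv2.imwrite("pics/s8.png",s["color"][...,::-1])
print([ (proj(p,X)*1.2).round() for X in wpts([531.6,36.8,1.45])])
E
```

```text
time_s: 15.32
eef_pos: [513.1, -109.6, 105.4]
orientation: [0.749, 0.663, -0.001, -0.001]
contact_force: [0.8, -0.2, 0.7]
gripper_width: 17.4
finger_force: 0.0
top dowel [-3.    1.67] 0.74
top board [-1.67  0.5 ] 0.96
top oppfoot [-2.5  2.5] 0.94
scene dowel [ 4.83 -0.67] 0.96
scene board [ 1.17 -1.5 ] 0.97
scene oppfoot [0.5 1.5] 0.86
wrist wedge [531.631  36.244   1.449] 0.01
[array([427., -98.]), array([336., -98.]), array([ 427., -100.]), array([ 336., -100.]), array([421.,  95.]), array([341.,  94.]), array([424.,  93.]), array([338.,  92.])]
```

View pics/w8.png

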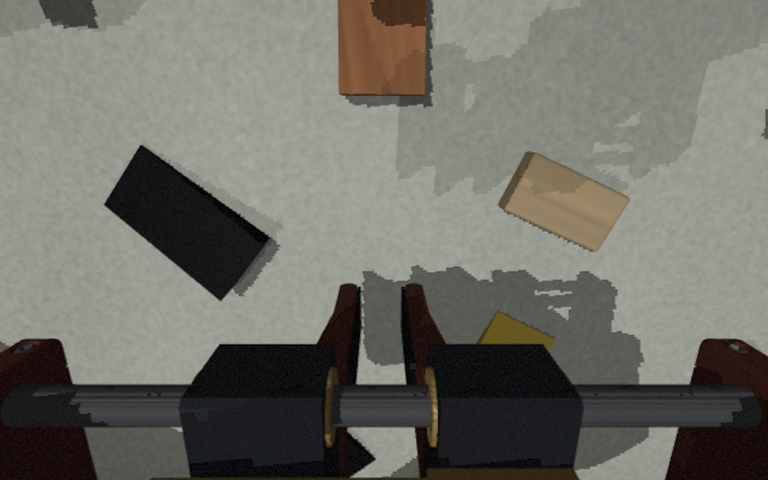

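The wedge stayed put with its back edge at row 95. The fingers are clear, and the dowel and foot readings did not change on release. I'm handing in.

```bash
python3 -c "
from station import job_done;print(job_done())"
```

```text
the job is handed in; nothing more can be done
None
```

I pushed the wedge under the short foot until the model stopped tilting and stood firm, then backed the fingers clear and handed the job in; the station gave no verdict.

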